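# Square a steel bar up in the bench jig

### The job

With light pushes only, never gripping or lifting, push the long flat steel bar across the bench until its long side lies flush against the fence of the squaring jig. Then push the jig's sliding jaw along the fence until the bar is shut snugly between the jaw and the fixed end stop, still flush with the fence. Leave the short offcut, the tin and the hammer where they are, and finish with the hand clear of everything.

Things in the scene. Friction and masses are not known exactly. Their poses are not given: they have to be found in the camera images.
- jig: Fixed grey L-shaped jig, z up, turned up to 0.25 rad. Origin: inner corner of fence and end stop, at bench height. Fence: bar 24 mm thick, 32 high; working face is the plane x = 0, looks to -x (to the robot), runs from y = +35 to -265 mm. End stop: block 34 x 34 x 32 mm high in front of the fence (x -34 to 0, y 0 to +34 mm); working face is the plane y = 0, looks to -y.
- jaw (a joint): Position (m) of the dark sliding jaw on the fence: 0 = farthest from the end stop, grows towards it (+y of the jig), range 0 to 0.11. The jaw's inner face is at y = -(0.195 - value) in the jig frame. It stays where left; sliding it takes about 3 N, more when it pushes the bar ahead. With the 110 mm bar shut in it reads 0.085.
- jaw_push (a point): Centre of the jaw's outer face (away from the end stop, looks to -y of the jig), 20 mm above the bench; moves with the jaw. The jaw is a block reaching 36 mm to the front of the fence (-x of the jig), 30 mm thick along the fence, 46 mm high, with a saddle over the fence's top.
- bar: The long flat steel bar, loose on the bench in front of the fence: 40 mm (its x) by 110 mm (its y, the long side) by 25 mm high, about 0.8 kg. Origin: centre of its underside. It starts 85 to 115 mm (centre) in front of the fence, turned up to 0.35 rad from it, between jaw and end stop as seen along the fence.
- offcut: Short steel offcut of the same section as the bar, 40 x 55 x 25 mm high, origin at the centre of its underside. Must stay where it is.
- tin: Closed metal tin, 52 mm across and 75 mm high, standing; origin at the centre of its underside. Must stay where it is.
- hammer: Hammer lying on the bench to the left of the jig, handle along its x axis, origin about under its middle, some 0.3 m long. Must stay where it is.
Mind the look-alikes: they are no part of the job. What is shaped like the bar but blue or pink is not meant.

How it is judged:
By the outcome, as a careful person would: the job done as asked, in the order asked, and still so for the second after the job is handed in, with the robot touching nothing.
It also fails if it takes over 58 s, if anything falls off the work surface, if the arm or the gripper's body presses on something with over 40 N, if the wrist force passes 120 N, or if a joint passes its speed limit or range.

### The arm

A 6-joint arm with a two-finger parallel gripper is mounted at the origin on the work surface. World frame = base frame: x ahead of the robot, y to its left, z up, the work surface at z = 0. Lengths are in m, angles in rad, forces in N, time in s.
With the tool pointing down it reaches from about 0.4 to 0.925 m from the base axis. Payload 3.4 kg.
Tool frame: the origin (TCP) lies on the centre line of the jaws, within the pads' length; the fingertips stand 11 mm ahead of it and the grasp point (between the pads) lies 8 mm behind it; y points along the fingers, x is the direction in which the jaws open and shut, and the axes are right-handed (so a half turn about y gives the same grasp; the last joint's range is limited). The gripper opens to 85 mm and grips with 20 to 120 N. Pads are 22 mm wide; open, the fingers measure 114 mm over their backs; the gripper's body (76 mm by 85 mm) begins 54 mm behind the grasp point. The pads swing forward as they close: fully open they stand 13 mm farther back than shut.
Start: joints at [1.054, 0.307, 1.506, -0, 1.328, -0.073], TCP at [0.246, 0.52, 0.242] pointing down, gripper open.
Joint ranges: [-3.12, 3.12], [-1.05, 2.28], [0.14, 2.33], [-1.42, 4.57], [0.1, 2.73], [-2.68, 2.68]. Speed limits (rad/s): [2.57, 2.57, 3.14, 3.14, 3.14, 3.14].

### API

Orientations are given as a unit quaternion [x, y, z, w].
In Python, from cell import sensors, camera, ticket, nets gives the robot as it stands. The module is installed in compiled form; this text tells all that it offers.
- The arm moves only by the tool drive_tool, never from a script. Its argument "targets" is a list of rows, each an object of numbers: "x", "y", "z": the shift along the tool's x, y, z in units of 25 mm (1.0 is 25 mm); "spin": the turn about the tool's y in units of 5 degrees (1.0 is 5 degrees); "grip": the opening in per cent of the stroke, from 0 (shut) to 100 (fully open). In form: [{"x": .., "y": .., "z": .., "spin": .., "grip": ..}, ...]. A call has 1 to 20 rows; each row is the pose to reach, as a shift and turn from the pose commanded when the call began, along the tool's axes at that moment; what a row does not reach only later rows make up. A row lasts 1/10 s, in which the tool goes at most 50 mm and 8.59 degrees, less where a joint would pass 70% of its speed; a pose out of reach is approached as far as the arm can. A call with a gripper value outside its range is refused whole. The fingers move at their own pace and stop on an object; the grip force is fixed at half the most. Time passes only in rows, so rows that repeat a pose let the fingers close. It gives the time, the measured TCP pose, the force and the opening at its end, in the units of the state.
- sensors.read_state(): the state, without advancing time (a new reading comes with each control period).
- camera(name): name is "scene" or "side" or "wrist"; returns a dict with "color" (384x512x3 uint8, blue, green, red), "depth" (384x512 float32, m along the optical axis (not along the pixel's ray), 0 where there is no reading), "camera_matrix" (3x3 intrinsics, pixels), "k1" (the pictures are not rectified: a ray, as slopes to the right and down, at radius r is drawn at 1 + k1 r^2 times it, then the intrinsics apply), "R" (3x3) and "t" (3): a world point X has camera coordinates R X + t. Camera axes: x right, y down, z forward; pixel columns grow to the right and rows downward; lengths in m; the calibration is good to about 2 mm. A picture is of the moment at which its call begins.
- ticket.job_done(): hands the job in, once; it reports no verdict.
Trained networks look in the newest picture that a camera, given by its name, has taken for a name from the list of things; names that differ only in an ending like _2 or _b are one class to them, and where a whole thing is asked for, a point or a joint stands for the part that bears it (a point fixed in the world has none). Each returns a list of dicts, best first, with "score" (0 to 1); they miss things now and then, are a little off and sometimes report something else, mostly with a low value. They report only what shows in the picture. A call takes as long as a camera call. They do not tell look-alikes from the thing itself.
- nets.spot_in(target, camera): "rect" ([centre column, centre row, width, height] in pixels, round what is visible of it).
- nets.pinpoint(target, camera): "centre" ([column, row] in pixels: a listed point, or the origin of a listed thing).
The state is a dict: "time_s": time; "q": joint angles; "qd": joint speeds; "tau": joint torques, N m; "tcp_pos": TCP position; "eef_rot": TCP orientation; "ft_force": force on the tool from outside, world axes, zero at the start; "moment": the same for the moment, N m; "gripper_width": finger opening in m.
Only numpy, scipy, OpenCV 4.12 (cv2) and the standard library are available. Lean on these libraries where they do the work, as an engineer would, in place of code of your own. Each camera call takes 0.05 s, during which the arm holds its last target. There are 200 camera calls.

## Working session

There is one attempt and no reset: what is moved stays moved. The work goes in short steps, Python scripts to look and compute and a tool call to move; the robot and the scene stay as the last step left them, time stands still between calls to the robot, and variables do not carry over. Pictures are saved under pics/ and viewed, about 8 in all and at most 12, crops included, and the job is handed in when it is done.

Besides the shell and the picture viewer there is one more tool, called after "Request:" by a JSON object that holds its "fn" and its "kwargs". drive_tool: Moves the arm, as the interface text tells. Its arguments: {"type":"object","properties":{"targets":{"type":"array"}},"required":["targets"]}

```bash
mkdir -p pics; cat > h.py <<'E'
import numpy as np, cv2
from cell import sensors, camera, ticket, nets
def cloud(c):
    K=c["camera_matrix"];k=c["k1"];d=c["depth"]
    v,u=np.indices(d.shape)
    x=(u-K[0,2])/K[0,0];y=(v-K[1,2])/K[1,1]
    X,Y=x.copy(),y.copy()
    for _ in range(8):
        s=1+k*(X**2+Y**2);X=x/s;Y=y/s
    P=np.stack([X*d,Y*d,d],-1)
    W=(P-c["t"])@c["R"]
    W[d<=0]=np.nan
    return W
def px(c,P):
    p=np.asarray(P)@c["R"].T+c["t"];a=p[...,:2]/p[...,2:]
    r=(a**2).sum(-1,keepdims=True);a=a*(1+c["k1"]*r)
    K=c["camera_matrix"];return a*[K[0,0],K[1,1]]+[K[0,2],K[1,2]]
E
cat > a.py <<'E'
from h import *
s=sensors.read_state();print({k:np.round(v,3) for k,v in s.items()})
for n in ("scene","side"):
    c=camera(n);W=cloud(c);im=c["color"].copy()
    print(n,"cam pos",-c["R"].T@c["t"])
    for t in ("jig","jaw_push","bar","offcut","tin","hammer"):
        for r in nets.pinpoint(t,n)[:4]:
            u,v=np.round(r["centre"]).astype(int)
            print(t,r["score"],u,v,W[min(max(v,0),383),min(max(u,0),511)].round(3))
            cv2.circle(im,(u,v),3,(0,0,255),-1);cv2.putText(im,t,(u,v),0,.4,(0,255,0),1)
    np.savez("c_"+n,**c)
    cv2.imwrite(f"pics/{n}0.png",cv2.resize(im,(768,576)))
E
python3 a.py
```

```text
{'time_s': np.float64(0.0), 'q': array([ 1.054,  0.308,  1.508,  0.   ,  1.328, -0.073]), 'qd': array([ 0.001, -0.   , -0.001,  0.001,  0.002,  0.   ]), 'tau': array([-3.0000e-03, -4.5755e+01, -2.5192e+01, -0.0000e+00,  1.3000e-02,
       -0.0000e+00]), 'tcp_pos': array([0.246, 0.519, 0.241]), 'eef_rot': array([ 0.598,  0.377, -0.379, -0.597]), 'ft_force': array([-0.023,  0.067,  0.335]), 'moment': array([ 0.018, -0.001, -0.031]), 'gripper_width': np.float64(0.085)}
scene cam pos [0.92057789 0.85260108 0.63292281]
jig 0.74 237 205 [0.613 0.15  0.032]
jaw_push 0.68 370 271 [0.471 0.43  0.011]
jaw_push 0.65 214 153 [ 0.575 -0.066  0.04 ]
bar 0.96 335 172 [0.335 0.132 0.016]
bar 0.85 277 144 [ 0.398 -0.047  0.024]
bar 0.71 260 175 [0.508 0.061 0.024]
bar 0.35 219 151 [ 0.562 -0.063  0.043]
offcut 0.62 194 205 [0.693 0.093 0.024]
tin 0.64 283 220 [0.544 0.231 0.02 ]
hammer 0.7 371 271 [0.47  0.432 0.012]
side cam pos [0.35527665 0.59039233 0.64679048]
jig 0.69 230 193 [0.593 0.143 0.031]
jaw_push 0.86 286 125 [ 0.559 -0.076  0.043]
bar 0.96 358 159 [ 0.385 -0.059  0.024]
bar 0.78 301 180 [0.479 0.047 0.022]
bar 0.7 365 238 [0.323 0.133 0.022]
offcut 0.79 207 166 [0.672 0.09  0.021]
tin 0.6 243 240 [0.523 0.236 0.039]
hammer 0.95 231 362 [0.453 0.434 0.022]
hammer 0.27 303 182 [0.473 0.049 0.021]
```

View pics/scene0.png

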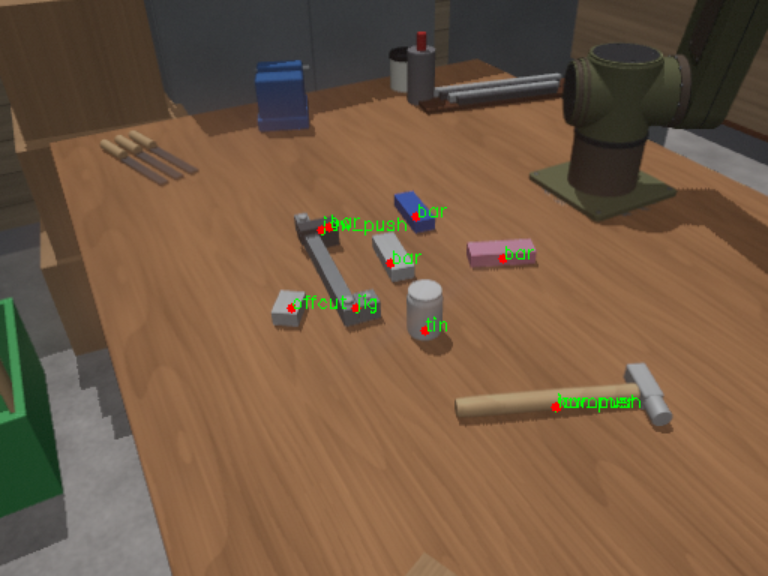

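View pics/side0.png

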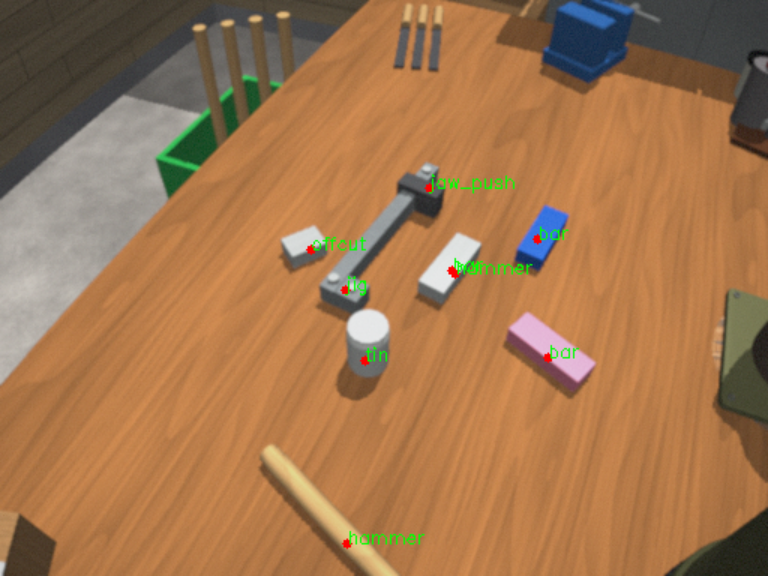

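The grey bar is at side (450,268) of the enlarged picture. The blue and pink ones are decoys, the jaw sits at the far end of the fence, and the tin stands near the end stop. Next I'll measure poses from the depth clouds.

```bash
cat > m.py <<'E'
from h import *
def rects(W,zl,zh,box,lab=""):
    m=(W[...,2]>zl)&(W[...,2]<zh)
    m&=(W[...,0]>box[0])&(W[...,0]<box[1])&(W[...,1]>box[2])&(W[...,1]<box[3])
    n,L,st,_=cv2.connectedComponentsWithStats(m.astype(np.uint8),connectivity=4)
    for i in range(1,n):
        if st[i,4]<25: continue
        P=W[L==i]; r=cv2.minAreaRect((P[:,:2]*1000).astype(np.float32))
        print(lab,st[i,4],"c",np.round(r[0],1),"size",np.round(r[1],1),"ang",round(r[2],1),"z",P[:,2].mean().round(4))
E
cat > b.py <<'E'
from m import *
for n in ("scene","side"):
    c=np.load(f"c_{n}.npz");W=cloud(c)
    rects(W,.019,.028,(.3,.75,-.2,.3),n+" 25")
    rects(W,.0285,.036,(.45,.75,-.2,.3),n+" 32")
    rects(W,.040,.052,(.45,.75,-.2,.3),n+" 46")
    rects(W,.065,.085,(.45,.75,-.2,.3),n+" tin")
E
python3 b.py
```

```text
scene 25 322 c [384.1 -80.5] size [114.5  41.2] ang 82.3 z 0.0241
scene 25 421 c [489.1  30.8] size [115.1  40.4] ang 80.0 z 0.0242
scene 25 31 c [562.5 -64.1] size [ 6.9 31.9] ang 73.8 z 0.0238
scene 25 349 c [334.7 109.6] size [43.8 91.9] ang 66.5 z 0.0238
scene 25 299 c [692.2  78.7] size [57.  40.9] ang 52.2 z 0.0242
scene 25 85 c [605.  148.5] size [16.3 58.4] ang 70.6 z 0.0236
scene 25 69 c [540.4 223.8] size [21.1 50. ] ang 61.4 z 0.0233
scene 32 43 c [ 584.4 -135.1] size [31.2 24.1] ang 87.8 z 0.0321
scene 32 735 c [588.2  41.5] size [223.9  67.6] ang 84.6 z 0.0315
scene 32 62 c [539.6 225.9] size [19.3 47.8] ang 66.4 z 0.0321
scene 46 199 c [576.4 -78.7] size [32.7 68.6] ang 80.1 z 0.0448
scene 46 105 c [542.2 224. ] size [20.3 49.4] ang 55.4 z 0.046
scene tin 317 c [532.9 211.1] size [49.6 46.7] ang 59.0 z 0.0731
side 25 81 c [563.7 -59.1] size [73.3 28.9] ang 38.8 z 0.0237
side 25 665 c [380.  -79.3] size [113.3  41.1] ang 80.9 z 0.0227
side 25 355 c [689.9  80.4] size [53.1 42.7] ang 55.3 z 0.022
side 25 84 c [595.9  62.7] size [106.6   5. ] ang 82.7 z 0.0241
side 25 769 c [485.5  33.2] size [110.6  40.8] ang 80.1 z 0.0222
side 25 78 c [599.2 151.3] size [56.6 11.8] ang 5.2 z 0.0233
side 25 769 c [333.8 109.8] size [42.5 88. ] ang 66.1 z 0.0229
side 25 71 c [522.4 227. ] size [47.5 17.7] ang 27.4 z 0.0237
side 32 95 c [ 581.2 -127.2] size [38.9 23.7] ang 80.5 z 0.0309
side 32 372 c [581.8   6.4] size [148.4  66.7] ang 84.6 z 0.03
side 32 29 c [599.8  44.8] size [16.2 15.8] ang 83.0 z 0.0296
side 32 418 c [596.1 116.9] size [71.7 57.6] ang 83.5 z 0.0303
side 32 51 c [525.5 232.3] size [40.2 11.1] ang 14.1 z 0.0321
side 46 284 c [573.3 -77.2] size [31.8 69.3] ang 80.3 z 0.0431
side 46 104 c [523.9 227.4] size [48.2 18.2] ang 22.8 z 0.0458
side tin 539 c [530.4 211.7] size [47.7 46.8] ang 37.6 z 0.0729
```

```bash
cat >> m.py <<'E'
def fence(W,lab=""):
    # top of the fence between jaw and stop
    m=(abs(W[...,2]-.0315)<.003)&(W[...,0]>.55)&(W[...,0]<.64)&(W[...,1]>-.03)&(W[...,1]<.10)
    P=W[m][:,:2]*1000
    vx,vy,x0,y0=cv2.fitLine(P.astype(np.float32),cv2.DIST_HUBER,0,.01,.01).ravel()
    if vy<0: vx,vy=-vx,-vy
    d=(P-[x0,y0])@[vy,-vx]
    print(lab,"fence",np.degrees(np.arctan2(vy,vx)).round(2),"c",x0.round(1),y0.round(1),"width pct",np.percentile(d,[1,5,50,95,99]).round(1))
    m=(W[...,2]>.027)&(W[...,2]<.036)&(W[...,0]>.5)&(W[...,0]<.7)&(W[...,1]>.05)&(W[...,1]<.19)
    P=W[m][:,:2]*1000-[x0,y0]; a=P@[vy,-vx]; b=P@[vx,vy]
    k=a<-20; print("  stop: along",np.percentile(b[k],[1,99]).round(1),"front",np.percentile(a[k],1).round(1))
    m=(W[...,2]>.040)&(W[...,2]<.05)&(W[...,0]>.5)&(W[...,0]<.7)&(W[...,1]>-.2)&(W[...,1]<.12)
    P=W[m][:,:2]*1000-[x0,y0]; a=P@[vy,-vx]; b=P@[vx,vy]
    k=a<0; print("  jaw: along",np.percentile(b[k],[1,99]).round(1),"front",np.percentile(a[k],1).round(1))
E
python3 - <<'E'
from m import *
for n in ("scene","side"): fence(cloud(np.load(f"c_{n}.npz")),n)
E
```

```text
scene fence 82.26 c 607.2 38.9 width pct [-12.7 -11.4   0.   10.6  11.2]
  stop: along [ 75.  110.9] front -47.3
  jaw: along [-136.5 -104.5] front -47.2
side fence 82.14 c 602.5 35.9 width pct [-11.9 -10.9   0.   10.5  11.8]
  stop: along [ 81.8 114.5] front -46.7
  jaw: along [-130.8 -100.7] front -47.3
```

```bash
cat > g.py <<'E'
import sys
from h import *
from scipy.spatial.transform import Rotation as R
TH=np.radians(82.2);eb=np.array([np.cos(TH),np.sin(TH),0]);ea=np.array([eb[1],-eb[0],0])
def go(a,b,z):
    "a,b,z in mm in fence axes -> tool shift units from measured pose"
    s=sensors.read_state();M=R.from_quat(s["eef_rot"]).as_matrix();p=s["tcp_pos"]
    T=(a*ea+b*eb)/1000+[0,0,z/1000]
    x=M[:,0];best=None
    f=np.degrees(np.arctan2(x[1],x[0]));ds=(82.2-f+90)%180-90
    # tool y down -> spin sign flips
    sp=ds*np.sign(M[2,1])/5
    print("now a,b,z",np.round([p@ea*1000,p@eb*1000,p[2]*1000],1),"toolx deg",f.round(1),"shift",np.round(M.T@(T-p)/.025,2),"spin",round(sp,2),"toolz",M[:,2].round(2),"y",M[:,1].round(2),"F",s["ft_force"].round(1),"t",s["time_s"],"q6",s["q"][5].round(2))
if __name__=="__main__": go(*map(float,sys.argv[1:4]))
E
python3 g.py 435 98 150
```

```text
now a,b,z [173.6 548.2 242.3] toolx deg 64.6 shift [-14.01   3.69 -15.4 ] spin -3.51 toolz [-0.9   0.43 -0.  ] y [ 0.  0. -1.] F [0.2 0.1 0.2] t 0.7 q6 -0.07
```

Request:
{"fn": "drive_tool", "kwargs": {"targets": [{"x": -3, "y": 0.5, "z": -3.3, "spin": -1, "grip": 60}, {"x": -7, "y": 1.5, "z": -7.7, "spin": -2, "grip": 60}, {"x": -14, "y": 3.7, "z": -15.4, "spin": -3.5, "grip": 60}, {"x": -14, "y": 3.7, "z": -15.4, "spin": -3.5, "grip": 60}, {"x": -14, "y": 3.7, "z": -15.4, "spin": -3.5, "grip": 60}, {"x": -14, "y": 3.7, "z": -15.4, "spin": -3.5, "grip": 60}, {"x": -14, "y": 3.7, "z": -15.4, "spin": -3.5, "grip": 60}, {"x": -14, "y": 3.7, "z": -15.4, "spin": -3.5, "grip": 60}, {"x": -14, "y": 3.7, "z": -15.4, "spin": -3.5, "grip": 60}, {"x": -14, "y": 3.7, "z": -15.4, "spin": -3.5, "grip": 60}, {"x": -14, "y": 3.7, "z": -15.4, "spin": -3.5, "grip": 60}, {"x": -14, "y": 3.7, "z": -15.4, "spin": -3.5, "grip": 60}, {"x": -14, "y": 3.7, "z": -15.4, "spin": -3.5, "grip": 60}, {"x": -14, "y": 3.7, "z": -15.4, "spin": -3.5, "grip": 60}, {"x": -14, "y": 3.7, "z": -15.4, "spin": -3.5, "grip": 60}]}}

```text
time_s: 2.2
tcp_pos: [0.4439, 0.0394, 0.1501]
eef_rot: [-0.533, -0.465, 0.465, 0.533]
ft_force: [0.4, -0.2, -1.1]
gripper_width: 0.0512
```

```bash
python3 g.py 433 98 17; python3 - <<'E'
from h import *
c=camera("wrist");W=cloud(c);cv2.imwrite("pics/w1.png",c["color"])
from m import *
rects(W,.015,.030,(.3,.75,-.2,.3),"w")
E
```

```text
now a,b,z [434.4  99.3 150.1] toolx deg 82.2 shift [-0.05  5.32  0.06] spin 0.01 toolz [-0.99  0.14 -0.  ] y [ 0.  0. -1.] F [ 0.4 -0.2 -1.1] t 2.2 q6 -1.44
w 5220 c [334.1 110. ] size [40.8 91. ] ang 66.0 z 0.0244
w 5378 c [382.2 -80.4] size [111.  41.] ang 81.9 z 0.0241
w 4182 c [487.4  31.8] size [110.4  41.2] ang 80.2 z 0.0237
w 464 c [522.1 199.3] size [23.1 50.9] ang 48.3 z 0.0227
w 61 c [540.6 -85. ] size [8.8 1.9] ang 85.0 z 0.0226
w 177 c [572.8 142.5] size [22.8  2.7] ang 80.4 z 0.0227
w 1073 c [590.8  19.5] size [125.2   3.6] ang 82.7 z 0.0227
```

View pics/w1.png

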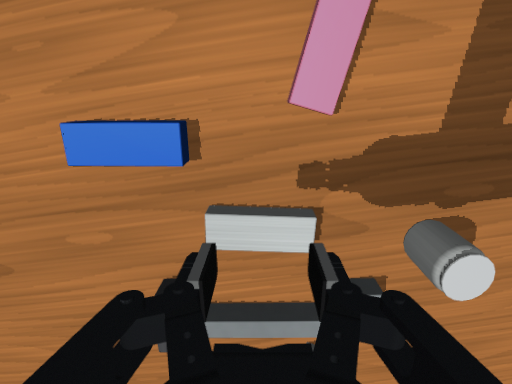

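Request:
{"fn": "drive_tool", "kwargs": {"targets": [{"y": 1.5, "grip": 60}, {"y": 3, "grip": 60}, {"y": 4.2, "grip": 60}, {"y": 4.8, "grip": 60}, {"y": 5.1, "grip": 60}, {"y": 5.3, "grip": 60}, {"y": 5.3, "grip": 60}]}}

```text
$.targets[0]: bad value
```

```bash
python3 g.py 447 98 17; python3 - <<'E'
from h import *
c=camera("side");im=c["color"];cv2.imwrite("pics/s2.png",cv2.resize(im[100:250,200:400],(800,600)))
E
```

```text
now a,b,z [434.5  99.3 150.1] toolx deg 82.2 shift [-0.05  5.32 -0.5 ] spin 0.01 toolz [-0.99  0.14 -0.  ] y [ 0.  0. -1.] F [-1.  -0.1 -0.2] t 2.25 q6 -1.44
```

View pics/s2.png

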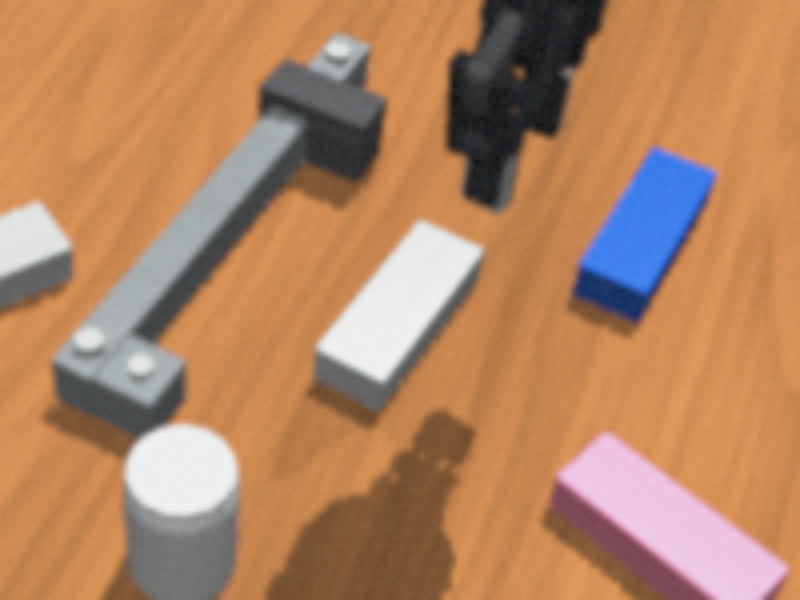

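All keys are required, so that move was refused and the picture shows the hand still up over the gap between the bar (400,310) and the blue decoy. I'll descend now.

Request:
{"fn": "drive_tool", "kwargs": {"targets": [{"x": 0, "y": 1.5, "z": 0, "spin": 0, "grip": 60}, {"x": 0, "y": 3, "z": 0, "spin": 0, "grip": 60}, {"x": 0, "y": 4.2, "z": 0, "spin": 0, "grip": 60}, {"x": 0, "y": 4.8, "z": 0, "spin": 0, "grip": 60}, {"x": 0, "y": 5.1, "z": 0, "spin": 0, "grip": 60}, {"x": 0, "y": 5.3, "z": 0, "spin": 0, "grip": 60}, {"x": 0, "y": 5.3, "z": 0, "spin": 0, "grip": 60}]}}

```text
time_s: 3.0
tcp_pos: [0.4445, 0.0386, 0.0174]
eef_rot: [0.533, 0.465, -0.465, -0.533]
ft_force: [-0.3, 0.6, 0.2]
gripper_width: 0.0513
```

```bash
python3 g.py 447 98 17; python3 - <<'E'
from h import *
c=camera("wrist");cv2.imwrite("pics/w3.png",c["color"])
E
```

```text
now a,b,z [435.2  98.6  17.4] toolx deg 82.2 shift [-0.02  0.02 -0.47] spin -0.01 toolz [-0.99  0.14 -0.  ] y [ 0.  0. -1.] F [-0.3  0.6  0.2] t 3.0 q6 -1.44
```

View pics/w3.png

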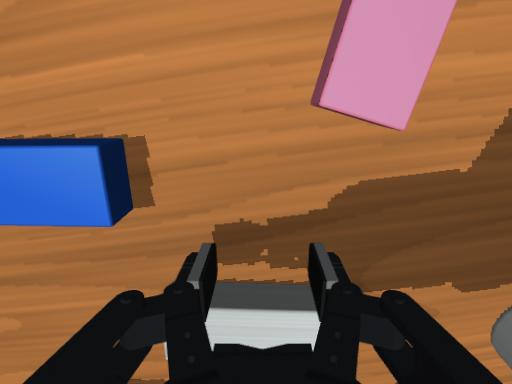

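The hand is down with both fingertips just behind the bar. I'll push towards the fence.

Request:
{"fn": "drive_tool", "kwargs": {"targets": [{"x": 0, "y": 0, "z": -0.2, "spin": 0, "grip": 60}, {"x": 0, "y": 0, "z": -0.4, "spin": 0, "grip": 60}, {"x": 0, "y": 0, "z": -0.6, "spin": 0, "grip": 60}, {"x": 0, "y": 0, "z": -0.8, "spin": 0, "grip": 60}, {"x": 0, "y": 0, "z": -1.0, "spin": 0, "grip": 60}, {"x": 0, "y": 0, "z": -1.2, "spin": 0, "grip": 60}, {"x": 0, "y": 0, "z": -1.4, "spin": 0, "grip": 60}, {"x": 0, "y": 0, "z": -1.6, "spin": 0, "grip": 60}, {"x": 0, "y": 0, "z": -1.8, "spin": 0, "grip": 60}, {"x": 0, "y": 0, "z": -2.0, "spin": 0, "grip": 60}, {"x": 0, "y": 0, "z": -2.2, "spin": 0, "grip": 60}, {"x": 0, "y": 0, "z": -2.4, "spin": 0, "grip": 60}, {"x": 0, "y": 0, "z": -2.6, "spin": 0, "grip": 60}, {"x": 0, "y": 0, "z": -2.8, "spin": 0, "grip": 60}, {"x": 0, "y": 0, "z": -3.0, "spin": 0, "grip": 60}, {"x": 0, "y": 0, "z": -3.2, "spin": 0, "grip": 60}, {"x": 0, "y": 0, "z": -3.2, "spin": 0, "grip": 60}]}}

```text
time_s: 4.75
tcp_pos: [0.523, 0.0273, 0.0172]
eef_rot: [-0.533, -0.464, 0.465, 0.534]
ft_force: [-3.3, -0.3, 0.6]
gripper_width: 0.0515
```

```bash
python3 g.py 531 98 17; python3 - <<'E'
from m import *
for n in ("side","scene"):
    W=cloud(camera(n)); rects(W,.019,.028,(.45,.75,-.2,.3),n)
E
```

```text
now a,b,z [514.5  98.   17.2] toolx deg 82.1 shift [ 0.    0.01 -0.66] spin -0.02 toolz [-0.99  0.14  0.  ] y [-0.  0. -1.] F [-3.3 -0.3  0.6] t 4.75 q6 -1.46
side 49 c [587.4  -6.8] size [66.   5.8] ang 82.0 z 0.0237
side 347 c [689.1  80.2] size [53.3 41.6] ang 55.1 z 0.0221
side 78 c [597.1  69.3] size [88.5  5.8] ang 82.6 z 0.0242
side 250 c [555.5  53.2] size [54.3 39.9] ang 83.5 z 0.0221
side 31 c [521.5  65.5] size [21.   8.9] ang 27.9 z 0.0235
side 38 c [613.9 149.9] size [ 4.4 32. ] ang 80.4 z 0.0236
side 34 c [581.7 152.7] size [25.7 11.7] ang 19.1 z 0.0235
side 65 c [519.2 227.4] size [44.5 14. ] ang 35.2 z 0.0234
scene 35 c [562.6 -64.6] size [ 7.3 32.7] ang 86.0 z 0.0236
scene 493 c [546.4  23.1] size [114.   58.3] ang 82.8 z 0.0241
scene 298 c [692.8  78.5] size [57.4 40.6] ang 53.3 z 0.024
scene 85 c [603.3 149. ] size [ 7.1 57.3] ang 83.5 z 0.0233
scene 72 c [541.2 222.9] size [22.5 50.1] ang 55.7 z 0.0237
```

Request:
{"fn": "drive_tool", "kwargs": {"targets": [{"x": 0, "y": 0, "z": -0.15, "spin": 0, "grip": 60}, {"x": 0, "y": 0, "z": -0.3, "spin": 0, "grip": 60}, {"x": 0, "y": 0, "z": -0.4, "spin": 0, "grip": 60}, {"x": 0, "y": 0, "z": -0.5, "spin": 0, "grip": 60}, {"x": 0, "y": 0, "z": -0.5, "spin": 0, "grip": 60}]}}

```text
time_s: 5.35
tcp_pos: [0.5366, 0.0256, 0.0172]
eef_rot: [0.533, 0.465, -0.464, -0.533]
ft_force: [-1.0, -0.5, -1.0]
gripper_width: 0.0512
```

Request:
{"fn": "drive_tool", "kwargs": {"targets": [{"x": 0, "y": 0, "z": -0.04, "spin": 0, "grip": 60}, {"x": 0, "y": 0, "z": -0.08, "spin": 0, "grip": 60}]}}

```text
time_s: 5.55
tcp_pos: [0.537, 0.0255, 0.0172]
eef_rot: [-0.533, -0.464, 0.465, 0.534]
ft_force: [-4.7, 0.5, 0.7]
gripper_width: 0.0511
```

Request:
{"fn": "drive_tool", "kwargs": {"targets": [{"x": 0, "y": 0, "z": -0.04, "spin": 0, "grip": 60}, {"x": 0, "y": 0, "z": -0.08, "spin": 0, "grip": 60}]}}

```text
time_s: 5.75
tcp_pos: [0.5398, 0.0251, 0.0172]
eef_rot: [-0.533, -0.464, 0.465, 0.533]
ft_force: [-4.7, 0.9, 0.8]
gripper_width: 0.0513
```

Request:
{"fn": "drive_tool", "kwargs": {"targets": [{"x": 0, "y": 0, "z": -0.04, "spin": 0, "grip": 60}, {"x": 0, "y": 0, "z": -0.06, "spin": 0, "grip": 60}, {"x": 0, "y": 0, "z": -0.06, "spin": 0, "grip": 60}]}}

```text
time_s: 6.05
tcp_pos: [0.5398, 0.0251, 0.0172]
eef_rot: [-0.532, -0.464, 0.465, 0.534]
ft_force: [-6.3, 0.4, 2.1]
gripper_width: 0.0511
```

Request:
{"fn": "drive_tool", "kwargs": {"targets": [{"x": 0, "y": 0, "z": -0.04, "spin": 0, "grip": 60}, {"x": 0, "y": 0, "z": -0.06, "spin": 0, "grip": 60}, {"x": 0, "y": 0, "z": -0.06, "spin": 0, "grip": 60}]}}

```text
time_s: 6.35
tcp_pos: [0.5399, 0.0251, 0.0172]
eef_rot: [-0.532, -0.463, 0.466, 0.534]
ft_force: [-8.7, 1.6, 4.9]
gripper_width: 0.0514
```

The TCP has stopped and the force is rising, so the bar is on the fence. One more light nudge, then I'll back off and look.

Request:
{"fn": "drive_tool", "kwargs": {"targets": [{"x": 0, "y": 0, "z": -0.06, "spin": 0, "grip": 60}, {"x": 0, "y": 0, "z": -0.1, "spin": 0, "grip": 60}, {"x": 0, "y": 0, "z": -0.1, "spin": 0, "grip": 60}]}}

```text
time_s: 6.65
tcp_pos: [0.5399, 0.025, 0.0171]
eef_rot: [-0.531, -0.462, 0.467, 0.536]
ft_force: [-13.0, 1.7, 9.5]
gripper_width: 0.0514
```

Request:
{"fn": "drive_tool", "kwargs": {"targets": [{"x": 0, "y": 0, "z": 0.3, "spin": 0, "grip": 60}, {"x": 0, "y": 0, "z": 1.2, "spin": 0, "grip": 60}, {"x": 0, "y": -1.5, "z": 2.2, "spin": 0, "grip": 40}, {"x": 0, "y": -3, "z": 2.4, "spin": 0, "grip": 20}, {"x": 0, "y": -4, "z": 2.4, "spin": 0, "grip": 0}, {"x": 0, "y": -4, "z": 2.4, "spin": 0, "grip": 0}]}}

```text
time_s: 7.25
tcp_pos: [0.4912, 0.0324, 0.1217]
eef_rot: [0.536, 0.468, -0.461, -0.53]
ft_force: [0.5, 0.3, 0.2]
gripper_width: 0.0001
```

```bash
python3 g.py 564 -60 125; cat > chk.py <<'E'
import sys
from m import *
for n in ("side","scene","wrist"):
    c=camera(n);W=cloud(c); print(n); rects(W,.019,.0275,(.52,.605,-.08,.14),n)
    rects(W,.040,.052,(.5,.75,-.2,.15),n+" jaw")
    try: fence(W,n)
    except Exception as e: print(e)
    cv2.imwrite(f"pics/{sys.argv[1]}_{n}.png",c["color"])
    if n=="side": cv2.imwrite(f"pics/{sys.argv[1]}.png",cv2.resize(c["color"][90:240,190:390],(800,600),interpolation=cv2.INTER_CUBIC))
E
python3 chk.py f
```

```text
now a,b,z [482.2  98.8 121.7] toolx deg 82.1 shift [-6.35 -0.1  -3.28] spin -0.01 toolz [-0.99  0.14 -0.01] y [ 0.01 -0.   -1.  ] F [0.5 0.3 0.2] t 7.25 q6 -1.45
side
side 884 c [569.2  20.3] size [197.2  43.5] ang 82.2 z 0.0223
side jaw 218 c [573.5 -77.1] size [31.1 67.3] ang 83.4 z 0.0432
side fence 82.37 c 602.4 37.3 width pct [-11.7 -10.5   0.   11.   12. ]
  stop: along [ 81.3 113.2] front -45.6
  jaw: along [-131.5 -102.2] front -45.7
scene
scene 36 c [562.4 -63.5] size [ 7.2 32.4] ang 78.7 z 0.0236
scene 406 c [570.7  20.1] size [114.6  38.7] ang 82.0 z 0.0243
scene jaw 197 c [576.7 -78.2] size [33.2 67.9] ang 82.0 z 0.045
scene fence 82.16 c 606.8 37.3 width pct [-12.5 -10.7  -0.   10.8  11.7]
  stop: along [ 77.3 112.1] front -47.2
  jaw: along [-134.6 -102.5] front -47.6
wrist
wrist 742 c [558.8 -18.1] size [30.7 29.1] ang 83.1 z 0.0239
wrist 668 c [569.9  62.2] size [26.8 29.2] ang 82.6 z 0.0239
wrist 182 c [553.1 -65.1] size [34.6 15.6] ang 29.0 z 0.0233
wrist 222 c [584.1 121.3] size [16.5 41.7] ang 53.9 z 0.0231
wrist jaw 930 c [558.2 -76.5] size [29.9 36.1] ang 82.1 z 0.0447
wrist jaw 33 c [604.5 -71.7] size [5.  8.8] ang 22.8 z 0.0442
wrist fence 166.53 c 608.0 16.7 width pct [-4.  -3.7 -0.   3.7  4.8]
index -1 is out of bounds for axis 0 with size 0
```

View pics/f.png

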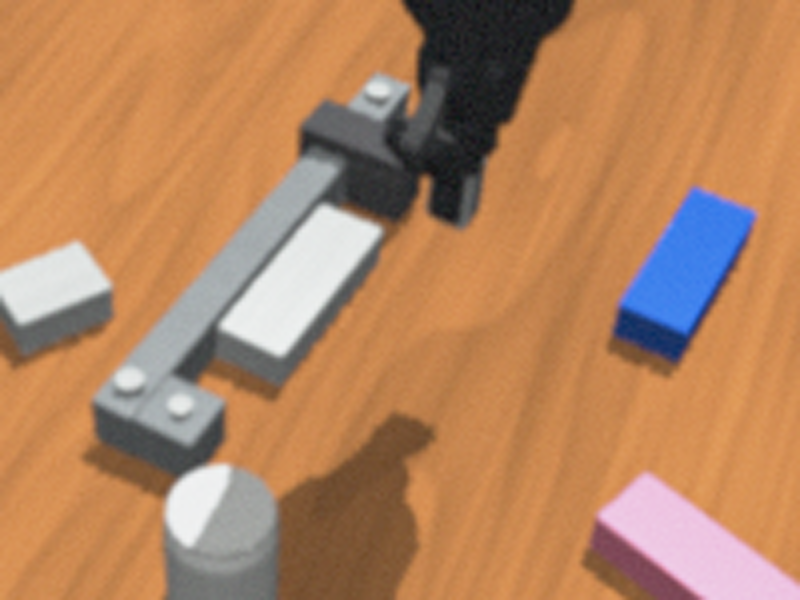

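Bar flush: it measures 82.0° against the fence's 82.2°, and no gap shows in the picture along (220,330)–(325,205). Now the jaw: I'll move above a point behind its outer face.

Request:
{"fn": "drive_tool", "kwargs": {"targets": [{"x": -1.8, "y": 0, "z": 0, "spin": 0, "grip": 0}, {"x": -3.6, "y": 0, "z": 0, "spin": 0, "grip": 0}, {"x": -5.2, "y": 0, "z": -1, "spin": 0, "grip": 0}, {"x": -6.4, "y": 0, "z": -2.2, "spin": 0, "grip": 0}, {"x": -6.4, "y": 0, "z": -3, "spin": 0, "grip": 0}, {"x": -6.4, "y": 1.2, "z": -3, "spin": 0, "grip": 0}, {"x": -6.4, "y": 1.2, "z": -3, "spin": 0, "grip": 0}, {"x": -6.4, "y": 1.2, "z": -3, "spin": 0, "grip": 0}]}}

```text
time_s: 8.2
tcp_pos: [0.5365, -0.1357, 0.0855]
eef_rot: [-0.532, -0.464, 0.465, 0.535]
ft_force: [-0.4, 0.5, 0.0]
gripper_width: 0.0003
```

```bash
python3 g.py 559 -58 21
```

```text
now a,b,z [550.  -61.6  85.5] toolx deg 82.1 shift [ 0.14  2.58 -0.37] spin -0.02 toolz [-0.99  0.14  0.01] y [-0.  0. -1.] F [-0.4  0.5  0. ] t 8.2 q6 -1.76
```

Request:
{"fn": "drive_tool", "kwargs": {"targets": [{"x": 0, "y": 0.5, "z": -0.4, "spin": 0, "grip": 0}, {"x": 0, "y": 1.5, "z": -0.4, "spin": 0, "grip": 0}, {"x": 0, "y": 2.2, "z": -0.4, "spin": 0, "grip": 0}, {"x": 0, "y": 2.6, "z": -0.4, "spin": 0, "grip": 0}, {"x": 0, "y": 2.6, "z": -0.4, "spin": 0, "grip": 0}]}}

```text
time_s: 8.7
tcp_pos: [0.5477, -0.1371, 0.0212]
eef_rot: [-0.532, -0.464, 0.465, 0.534]
ft_force: [-0.6, 0.2, 0.6]
gripper_width: 0.0
```

Request:
{"fn": "drive_tool", "kwargs": {"targets": [{"x": 0.2, "y": 0, "z": 0, "spin": 0, "grip": 0}, {"x": 0.4, "y": 0, "z": 0, "spin": 0, "grip": 0}, {"x": 0.6, "y": 0, "z": 0, "spin": 0, "grip": 0}, {"x": 0.8, "y": 0, "z": 0, "spin": 0, "grip": 0}, {"x": 1.0, "y": 0, "z": 0, "spin": 0, "grip": 0}, {"x": 1.2, "y": 0, "z": 0, "spin": 0, "grip": 0}, {"x": 1.4, "y": 0, "z": 0, "spin": 0, "grip": 0}, {"x": 1.6, "y": 0, "z": 0, "spin": 0, "grip": 0}]}}

```text
time_s: 9.5
tcp_pos: [0.5537, -0.0981, 0.0225]
eef_rot: [0.533, 0.464, -0.465, -0.533]
ft_force: [-1.0, -3.3, 2.4]
gripper_width: -0.0001
```

```bash
python3 g.py 559 42 21; python3 - <<'E'
from m import *
W=cloud(camera("scene"));fence(W)
E
```

```text
now a,b,z [561.9 -22.   22.5] toolx deg 82.2 shift [2.56 0.06 0.12] spin -0.01 toolz [-0.99  0.14 -0.  ] y [-0. -0. -1.] F [-1.  -3.3  2.4] t 9.5 q6 -1.68
 fence 82.6 c 606.9 38.0 width pct [-12.  -11.    0.   10.6  11.6]
  stop: along [ 76.  112.8] front -46.5
  jaw: along [-139.6  -95.8] front -48.3
```

Request:
{"fn": "drive_tool", "kwargs": {"targets": [{"x": 0.15, "y": 0, "z": 0, "spin": 0, "grip": 0}, {"x": 0.3, "y": 0, "z": 0, "spin": 0, "grip": 0}, {"x": 0.45, "y": 0, "z": 0, "spin": 0, "grip": 0}, {"x": 0.6, "y": 0, "z": 0, "spin": 0, "grip": 0}, {"x": 0.75, "y": 0, "z": 0, "spin": 0, "grip": 0}, {"x": 0.9, "y": 0, "z": 0, "spin": 0, "grip": 0}, {"x": 1.05, "y": 0, "z": 0, "spin": 0, "grip": 0}, {"x": 1.2, "y": 0, "z": 0, "spin": 0, "grip": 0}, {"x": 1.35, "y": 0, "z": 0, "spin": 0, "grip": 0}, {"x": 1.5, "y": 0, "z": 0, "spin": 0, "grip": 0}, {"x": 1.65, "y": 0, "z": 0, "spin": 0, "grip": 0}, {"x": 1.8, "y": 0, "z": 0, "spin": 0, "grip": 0}, {"x": 1.95, "y": 0, "z": 0, "spin": 0, "grip": 0}, {"x": 2.1, "y": 0, "z": 0, "spin": 0, "grip": 0}, {"x": 2.2, "y": 0, "z": 0, "spin": 0, "grip": 0}]}}

```text
time_s: 11.05
tcp_pos: [0.5607, -0.0439, 0.0223]
eef_rot: [0.533, 0.464, -0.465, -0.533]
ft_force: [-2.0, -6.2, 3.1]
gripper_width: -0.0
```

```bash
python3 g.py 559 44 21; python3 - <<'E'
from m import *
for n in ("scene","side"):
    c=camera(n);W=cloud(c);rects(W,.019,.0275,(.52,.605,-.08,.17),n);rects(W,.040,.052,(.5,.75,-.2,.15),n+" jaw")
cv2.imwrite("pics/j.png",cv2.resize(c["color"][90:240,190:390],(800,600),interpolation=cv2.INTER_CUBIC))
E
```

```text
now a,b,z [561.5  32.6  22.3] toolx deg 82.2 shift [0.46 0.05 0.1 ] spin -0.01 toolz [-0.99  0.14  0.  ] y [-0. -0. -1.] F [-2.  -6.2  3.1] t 11.05 q6 -1.59
scene 441 c [574.7  53.2] size [116.5  39.1] ang 81.9 z 0.0245
scene 39 c [589.7 152.1] size [ 5.3 28. ] ang 82.4 z 0.0235
scene jaw 231 c [583.9 -24.6] size [47.6 68.1] ang 83.1 z 0.0449
side 885 c [573.1  52. ] size [121.3  43.9] ang 82.2 z 0.0223
side 49 c [586.7 152.4] size [34.3 11.9] ang 12.9 z 0.0232
side jaw 302 c [581.5 -13.8] size [30.5 68.6] ang 81.4 z 0.0431
```

View pics/j.png

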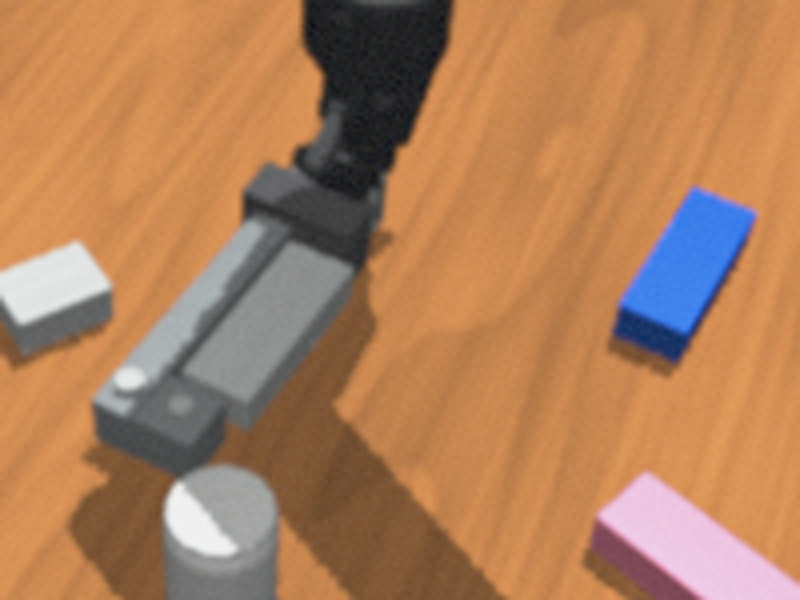

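The bar's lead end (230,400) is about 10 mm from the stop, and it is still flush with the fence. I'll close the rest in small steps.

Request:
{"fn": "drive_tool", "kwargs": {"targets": [{"x": 0.1, "y": 0, "z": 0, "spin": 0, "grip": 0}, {"x": 0.2, "y": 0, "z": 0, "spin": 0, "grip": 0}, {"x": 0.28, "y": 0, "z": 0, "spin": 0, "grip": 0}, {"x": 0.28, "y": 0, "z": 0, "spin": 0, "grip": 0}]}}

```text
time_s: 11.55
tcp_pos: [0.5617, -0.0368, 0.0223]
eef_rot: [0.533, 0.464, -0.465, -0.533]
ft_force: [-1.6, -5.3, 3.1]
gripper_width: 0.0001
```

Request:
{"fn": "drive_tool", "kwargs": {"targets": [{"x": 0.04, "y": 0, "z": 0, "spin": 0, "grip": 0}, {"x": 0.08, "y": 0, "z": 0, "spin": 0, "grip": 0}, {"x": 0.08, "y": 0, "z": 0, "spin": 0, "grip": 0}]}}

```text
time_s: 11.85
tcp_pos: [0.5619, -0.035, 0.0223]
eef_rot: [0.533, 0.464, -0.465, -0.533]
ft_force: [-1.2, -5.8, 3.4]
gripper_width: 0.0003
```

Request:
{"fn": "drive_tool", "kwargs": {"targets": [{"x": 0.04, "y": 0, "z": 0, "spin": 0, "grip": 0}, {"x": 0.08, "y": 0, "z": 0, "spin": 0, "grip": 0}, {"x": 0.08, "y": 0, "z": 0, "spin": 0, "grip": 0}]}}

```text
time_s: 12.15
tcp_pos: [0.562, -0.0338, 0.0223]
eef_rot: [0.533, 0.464, -0.466, -0.533]
ft_force: [-2.6, -9.6, 3.4]
gripper_width: 0.0001
```

Request:
{"fn": "drive_tool", "kwargs": {"targets": [{"x": 0.04, "y": 0, "z": 0, "spin": 0, "grip": 0}, {"x": 0.08, "y": 0, "z": 0, "spin": 0, "grip": 0}, {"x": 0.08, "y": 0, "z": 0, "spin": 0, "grip": 0}]}}

```text
time_s: 12.45
tcp_pos: [0.5621, -0.0338, 0.0224]
eef_rot: [0.534, 0.463, -0.467, -0.532]
ft_force: [-3.8, -16.0, 4.0]
gripper_width: -0.0005
```

Request:
{"fn": "drive_tool", "kwargs": {"targets": [{"x": 0.03, "y": 0, "z": 0, "spin": 0, "grip": 0}, {"x": 0.06, "y": 0, "z": 0, "spin": 0, "grip": 0}, {"x": 0.06, "y": 0, "z": 0, "spin": 0, "grip": 0}]}}

```text
time_s: 12.75
tcp_pos: [0.5621, -0.0337, 0.0224]
eef_rot: [0.534, 0.463, -0.467, -0.531]
ft_force: [-5.4, -21.2, 4.4]
gripper_width: 0.0002
```

It has stopped dead with the force rising to about 21 N, so the bar is shut in. I'll back off, lift and check.

Request:
{"fn": "drive_tool", "kwargs": {"targets": [{"x": -0.3, "y": 0, "z": 0, "spin": 0, "grip": 0}, {"x": -1.2, "y": 0, "z": 0, "spin": 0, "grip": 0}, {"x": -1.8, "y": -1, "z": 0, "spin": 0, "grip": 0}, {"x": -2.2, "y": -3, "z": 0, "spin": 0, "grip": 0}, {"x": -2.4, "y": -5, "z": 1.5, "spin": 0, "grip": 0}, {"x": -2.4, "y": -7, "z": 3.5, "spin": 0, "grip": 0}, {"x": -2.4, "y": -7, "z": 5, "spin": 0, "grip": 0}, {"x": -2.4, "y": -7, "z": 5, "spin": 0, "grip": 0}, {"x": -2.4, "y": -7, "z": 5, "spin": 0, "grip": 0}]}}

```text
time_s: 13.65
tcp_pos: [0.4293, -0.0702, 0.1981]
eef_rot: [0.533, 0.465, -0.464, -0.533]
ft_force: [0.0, -0.4, 0.2]
gripper_width: -0.0001
```

```bash
python3 chk.py e; python3 b.py | grep -E "tin 3|tin 5|c \[69|c \[68" ; python3 - <<'E'
from m import *
for n in ("scene","side"):
    W=cloud(camera(n));rects(W,.065,.085,(.45,.75,-.2,.3),n+" tin");rects(W,.019,.028,(.3,.75,-.2,.3),n)
E
```

```text
side
side 25 c [578.6 -59.5] size [40.5  1.9] ang 81.6 z 0.0235
side 858 c [575.7  72.4] size [127.7  43.3] ang 82.8 z 0.0223
side jaw 323 c [582.8  -4.6] size [32.3 67.8] ang 83.1 z 0.0431
side fence 75.87 c 603.5 52.6 width pct [-40.1 -30.5  -0.1  14.1  20.6]
  stop: along [60.7 95.1] front -54.0
  jaw: along [-78.2 -45.7] front -40.2
scene
scene 400 c [576.2  62.1] size [114.4  38.7] ang 83.1 z 0.0245
scene jaw 225 c [586.7  -6.1] size [36.7 67.3] ang 82.1 z 0.0448
scene fence 79.92 c 607.7 50.0 width pct [-40.3 -25.4   0.   13.6  22.3]
  stop: along [23.9 98.2] front -50.0
  jaw: along [-75.9 -43.5] front -44.1
wrist
wrist 2852 c [574.4  47.9] size [181.6  43.5] ang 82.5 z 0.0241
wrist jaw 425 c [562.6  -4.6] size [31.5 25. ] ang 79.0 z 0.0447
wrist fence 71.14 c 603.9 56.4 width pct [-31.5 -24.8   0.   12.8  16.3]
  stop: along [ 50.6 104.3] front -123.3
  jaw: along [-87.4 -55.3] front -32.7
scene 25 299 c [692.2  78.7] size [57.  40.9] ang 52.2 z 0.0242
scene tin 317 c [532.9 211.1] size [49.6 46.7] ang 59.0 z 0.0731
side 25 355 c [689.9  80.4] size [53.1 42.7] ang 55.3 z 0.02
[... 282 characters left out ...]
 [112.2  38.7] ang 82.6 z 0.0246
scene 297 c [693.   79.2] size [56.6 40.1] ang 54.9 z 0.0242
scene 95 c [611.2 143.1] size [32.7 67.7] ang 50.7 z 0.0236
scene 70 c [543.9 223.4] size [20.5 48.6] ang 49.9 z 0.0236
side tin 540 c [530.9 211.2] size [47.9 47.5] ang 69.3 z 0.0729
side 61 c [575.4 -90.2] size [100.2   3.6] ang 82.9 z 0.0239
side 668 c [380.  -79.4] size [112.4  41.2] ang 81.2 z 0.0226
side 889 c [573.7  54.6] size [144.4  45.1] ang 83.6 z 0.0225
side 353 c [689.6  80.1] size [53.6 42. ] ang 55.7 z 0.0219
side 75 c [600.1 151.5] size [ 6.4 56.3] ang 88.4 z 0.0234
side 762 c [333.1 110.1] size [41.6 88.1] ang 66.8 z 0.0229
side 69 c [523.1 229.3] size [45.5 15.1] ang 22.5 z 0.0232
```

View pics/e.png

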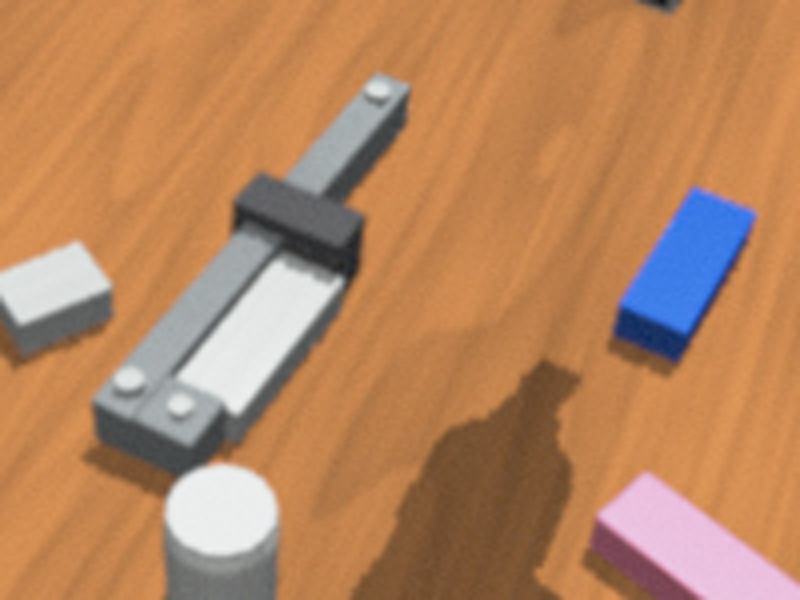

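View pics/e_wrist.png

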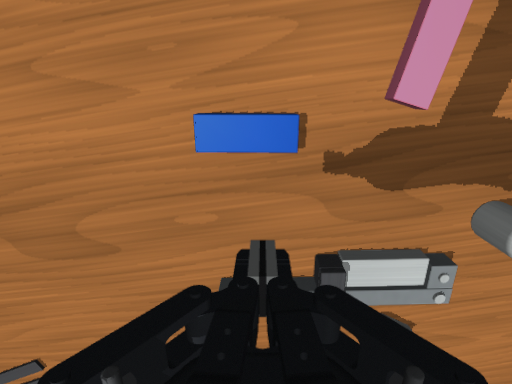

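The bar lies between jaw and stop against the fence, with no gap visible at side (180,370)–(285,255). The tin, offcut and decoys have not moved, and the hand is clear.

```bash
python3 -c "
from h import *
print(ticket.job_done())"
```

```text
the job is handed in; nothing more can be done
None
```

The long steel bar is flush against the fence and shut between the jaw and the end stop. The job was handed in at about 14 s of robot time; no verdict was reported.

**How it was done:** I pushed the bar to the fence with both part-open fingertips, at about 4 N while sliding and 13 N at the stop. Then I pushed the jaw with the closed fingers until it stopped dead, at about 22 N. Nothing was gripped or lifted.

**Last checks:**
- **Flush:** the bar measures 82–83° against the fence's 82.2°. Its distance from the fence is unchanged within 0.5 mm since it was first pressed flush.
- **Snug:** the pictures show no gap at either end. The hand stopped at 43 mm along the fence, about 1 mm short of the 44 mm I predicted. I did not read the jaw position directly.
- **Other objects:** the tin, offcut and both decoys (blue and pink) are where they were, within measuring noise. The hammer was never approached, and I did not measure it again at the end.
- **Hand:** it was clear, about 0.2 m above the bench, with no force on the wrist.

My automatic fence-angle fit failed on the final pictures (71–80°), because the jaw and bar were now inside its measuring window. I relied on the earlier fence measurement instead.

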